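Let the injector down into its catch beaker on a ratchet test stand

TASK

On the injector test stand the injector hangs above its glass catch beaker, held up by the ratchet. Draw the red knob straight up until the pawl lifts clear of the toothed wheel (feel for it: the pull rod has play that differs from stand to stand, and the pawl must not be strained hard against its rubber lift stop), and hold it there while the drum turns back under the load and lets the injector down. When the nozzle tip is about halfway down inside the beaker, drop the pawl in again so that it holds the drum, with the knob fully down; do not touch the injector or the beaker, and leave the other things on the bench where they lie.

Things in the scene. Friction and masses are not known exactly. Their poses are not given: they have to be found in the camera images.
- stand: grey cast injector test stand, fixed, standing elsewhere each time; foot 190 x 240, about 325 high. Origin under the foot; its front (toothed wheel, crank, red knob) looks along its -x, its y points left as seen from the front. Drum axis along x at y = 35, z = 135. The bracket plate under the knob is 249 high, its brass bush 252; nothing is higher within 60 of the knob.
- knob (a point): centre of the red ball knob, 26 in diameter, on the steel pull rod (neck 11 in diameter); at rest at x = -86, y = 59, z = 282 of the stand. The rod only slides straight up, at most 40, and falls back by itself when let go.
- pawl: red pawl, 105 long, over the toothed wheel; origin on its pivot. The rod's slotted link lifts it by a cross pin. Knob travel: first play of 0.5 to 16 (differs each time, not measured) at 1 to 2 N; then 6 to 12 N while the loaded pawl slides up its tooth; about 8 after the play is taken up the pull falls below 4 N and the drum starts to turn: the pawl is clear
- lift_stop: black rubber buffer, 16 in diameter, under the bracket plate; origin at its lower face. The lifted pawl meets it about 1 to 2 of knob travel after coming clear; from there the pull on the knob climbs by 2.5 N or more a millimetre. More than 10 N on the buffer is a fault; once clear, a pull of up to 8 N at the knob is safe.
- drum (a joint): rad the blue drum with the steel toothed wheel has turned back from its start (0): clockwise from the front. It turns only while the pawl is held clear, by the load against a lowering brake, at 0.25 to 0.45 rad/s (loads differ). 12 saw teeth: the dropped pawl catches at the next multiple of 0.524; it can be lifted again. 1 rad lets the injector down by 20. A crank of 52 radius turns with it.
- nozzle_tip (a point): lower end of the injector (26 x 37 x 134) that hangs upright in the arm of the rack ram, centred over the beaker. It goes straight down as the drum turns back, 10.5 a tooth, at most 83.
- beaker_rim (a point): centre of the mouth of the glass catch beaker, 68 in outside diameter, 79 deep, upright on a round table clamped at a height that differs by up to 26. The nozzle tip starts 7 to 33 above this point.
- ram: steel rack ram, 22 x 22 x 212, with its grey arm and the injector; origin on the ram at the arm's height, 290 above the bench at the start. Not to be touched.
- beaker: the glass catch beaker; origin at the centre of its underside. Not to be touched.
- pliers: pliers with red handles, 55 x 174 x 15, lying right of the vice; a bystander. Origin under its centre.
- screwdriver_1: screwdriver with a red handle, 28 x 190 x 29, lying behind the stand; a bystander. Origin under its centre.
- paste_tin: round tin with a green lid, 70 x 70 x 26, near the front edge of the bench; a bystander. Origin under its centre.
- marker: blue marker pen, 16 x 128 x 16, near the front edge; a bystander. Origin under its centre.
- spare_injector: grey injector body, 24 x 144 x 34, lying near the front edge; a bystander. Origin under its centre.
- bearing_1: steel ball bearing, 42 x 42 x 14, lying left of the stand; a bystander. Origin under its centre.

How it is judged:
By the outcome, as a careful person would: the job done as asked, in the order asked, and still so for the second after the job is handed in, with the robot touching nothing.
It also fails if it takes over 70 s, if anything falls off the work surface, if the arm or the gripper's body presses on something with over 40 N, if the wrist force passes 120 N, or if a joint passes its speed limit or range.

ROBOT

A 7-joint arm with a two-finger parallel gripper is mounted at the origin on a cart in front of the work surface, level with it; the furniture and walls round the work are solid. World frame = base frame: x ahead of the robot, y to its left, z up, the work surface at z = 0. Lengths are in m, angles in rad, forces in N, time in s.
With the tool pointing down it reaches from about 0.35 to 0.9 m from the base axis. Payload 8.1 kg.
Tool frame: the origin (TCP) lies midway between the tips of the shut fingers; the grasp point (between the pads) lies manip.grip_point_offset behind it (manip.grip_point_offset is the distance from the TCP to the grasp point, in m); z points along the fingers, y is the line along which they close (so a half turn about z gives the same grasp; the last joint's range is limited). The gripper opens to 92 mm and grips with 3 to 60 N. Pads are 19 mm wide; open, the fingers measure 130 mm over their backs; the gripper's body (75 mm by 190 mm) begins 47 mm behind the grasp point.
Start: joints at [-1.309, 0.434, 0.025, 1.573, -0.012, 1.134, -0.075], TCP at [0.223, 0.584, 0.227] pointing down, gripper open.
Joint ranges: [-2.62, 2.62], [-0.44, 2.09], [-1.27, 1.32], [0.08, 2.57], [-1.32, 4.46], [0.12, 2], [-2.74, 2.74]. Speed limits (rad/s): [2.22, 2.22, 3.01, 3.01, 3.14, 3.14, 3.14].

INTERFACE

Orientations are given as a unit quaternion [x, y, z, w].
In Python, from bench import manip gives the robot as it stands. The module is installed in compiled form; this text tells all that it offers.
- The arm moves only by the tool arm_command, never from a script. Its argument "commands" is one flat list of numbers, 4 for each row, row after row: the shift along the tool's x, y, z in cm, then the turn about the tool's z in rad. In form: [tx, ty, tz, roll, tx, ty, tz, roll, ...]. A call has 1 to 12 rows; each row shifts and turns the commanded pose from where the row before left it, along the tool's axes as they then stand; what a row does not reach is not made up. A row lasts 1/8 s, in which the tool goes at most 62.5 mm and 10.7 degrees, less where a joint would pass 70% of its speed; a pose out of reach is approached as far as the arm can. A call with a gripper value outside its range is refused whole. "fingers" is the gripper's target within -1 to 1 (fully open at 1, half-way at 0, shut at -1), set as the call begins (left out, the last holds). The fingers move at their own pace and stop on an object; "force" is the grip in N (left out, the last holds). Time passes only in rows, so rows that do not move let the fingers close. It gives the time, the measured TCP pose, the force, the opening and the grip force at its end, in the units of the state.
- manip.read_state(): the state, without advancing time (a new reading comes with each control period).
- manip.camera(name): name is "scene" or "top" or "wrist"; returns the picture (400x640x3 uint8, red, green, blue); there is no depth.
- manip.calibration(name): a dict with "camera_matrix" (3x3 intrinsics, pixels), "eye" and "attitude" of the camera in the world. Camera axes: x right, y down, z forward; pixel columns grow to the right and rows downward; lengths in m; the calibration is good to about 2 mm. A picture is of the moment at which its call begins: read the wrist's pose just before it. calibration takes no time and is no camera call; for the wrist camera it gives the pose at the moment of the call.
- manip.job_done(): hands the job in; it is judged then, once.
The state is a dict: "time_s": time; "joint_positions": joint angles; "qd": joint speeds; "tau": joint torques, N m; "position": TCP position; "orientation": TCP orientation; "contact_force": force on the tool from outside, world axes, zero at the start; "wrist_torque": the same for the moment, N m; "width": finger opening in m; "finger_force": force on a finger pad.
Only numpy, scipy, OpenCV 4.12 (cv2) and the standard library are available. Lean on these libraries where they do the work, as an engineer would, in place of code of your own. Each camera call takes 0.05 s, during which the arm holds its last target. There are 200 camera calls.

## Working session

There is one attempt and no reset: what is moved stays moved. The work goes in short steps, Python scripts to look and compute and a tool call to move; the robot and the scene stay as the last step left them, time stands still between calls to the robot, and variables do not carry over. Pictures are saved under pics/ and viewed, at most 10 in all, crops included, and the job is handed in when it is done.

Besides the shell and the picture viewer there is one more tool, called after ">>>" in YAML: its name, and indented under it one key for each argument. arm_command: Moves the arm, as the interface text tells. Its arguments: {"type":"object","properties":{"commands":{"type":"array","items":{"type":"number"}},"fingers":{"type":"number"},"force":{"type":"number"}},"required":["commands"]}

```bash
mkdir -p pics
python3 - <<'E'
from bench import manip
import cv2,numpy as np
s=manip.read_state();print(s['position'],s['orientation'],s['width'],s['contact_force'],manip.grip_point_offset,s['time_s'])
for n in("scene","top"):
    im=manip.camera(n);cv2.imwrite(f"pics/{n}0.png",im[:,:,::-1]);c=manip.calibration(n);print(n,c)
E
```

```text
[0.22285971 0.58336646 0.22596191] [ 1.81423836e-01  9.83404694e-01 -7.70920160e-04 -7.54689497e-05] 0.09166032958949828 [-0.08460728 -0.10079306 -0.42695951] 0.0188 0.0
scene {'camera_matrix': array([[483.34829542,   0.        , 318.19982602],
       [  0.        , 483.34829542, 200.68351276],
       [  0.        ,   0.        ,   1.        ]]), 'eye': array([-0.46949255,  0.97886109,  0.86762575]), 'attitude': array([-0.39642816,  0.75969766, -0.46031297,  0.23198308])}
top {'camera_matrix': array([[392.41758973,   0.        , 325.08362579],
       [  0.        , 392.41758973, 200.0262721 ],
       [  0.        ,   0.        ,   1.        ]]), 'eye': array([0.44015954, 0.25816853, 1.22271819]), 'attitude': array([-0.70529106,  0.70533628, -0.05122326,  0.04941076])}
```

View pics/scene0.png

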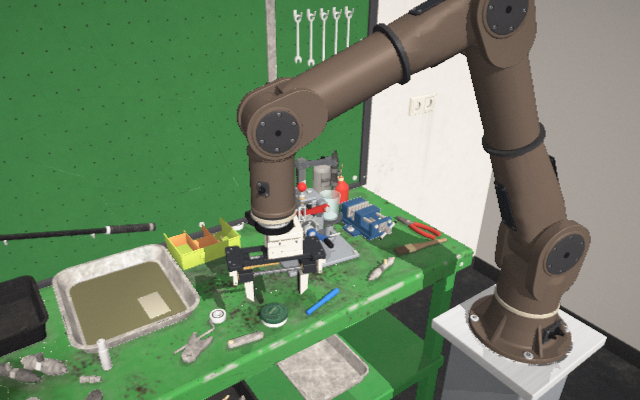

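View pics/top0.png

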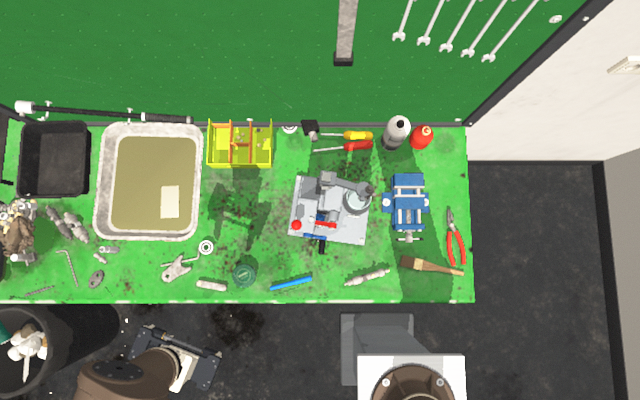

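The scene view shows the knob near (302,186), partly behind the gripper. In the top view the knob is at (296,225) and the beaker near (357,202). I'll triangulate the knob and zoom in.

```bash
cat > h.py <<'E'
from bench import manip
import cv2,numpy as np
from scipy.spatial.transform import Rotation as R
def ray(c,u,v):
    K=c["camera_matrix"];d=R.from_quat(c["attitude"]).apply(np.linalg.inv(K)@[u,v,1.]);return c["eye"],d/np.linalg.norm(d)
def proj(c,P):
    p=R.from_quat(c["attitude"]).inv().apply(np.atleast_2d(P)-c["eye"]);q=p@c["camera_matrix"].T;return q[:,:2]/q[:,2:]
def plane(c,u,v,z):
    e,d=ray(c,u,v);return e+d*(z-e[2])/d[2]
def tri(rs):
    A=sum(np.eye(3)-np.outer(d,d) for e,d in rs);b=sum((np.eye(3)-np.outer(d,d))@e for e,d in rs);P=np.linalg.solve(A,b)
    return P,[np.linalg.norm(np.cross(P-e,d)) for e,d in rs]
def red(im,x0,y0,x1,y1):
    h=cv2.cvtColor(im,cv2.COLOR_RGB2HSV);m=(((h[...,0]<8)|(h[...,0]>172))&(h[...,1]>150)&(h[...,2]>80)).astype(np.uint8)
    k=np.zeros_like(m);k[y0:y1,x0:x1]=1
    n,l,st,ce=cv2.connectedComponentsWithStats(m*k);return [(st[i].tolist(),ce[i].round(1).tolist()) for i in range(1,n) if st[i][4]>8]
E
python3 - <<'E'
from h import *
S=cv2.imread("pics/scene0.png")[:,:,::-1].copy();T=cv2.imread("pics/top0.png")[:,:,::-1].copy()
print(red(S,270,170,345,230));print(red(T,270,200,350,250))
a=cv2.resize(S[140:270:,250:390][:,:,::-1],None,fx=4,fy=4,interpolation=2);b=cv2.resize(T[160:260,275:385][:,:,::-1],None,fx=5,fy=5,interpolation=2)
cv2.imwrite("pics/a.png",a);cv2.imwrite("pics/b.png",b)
E
```

```text
[([336, 181, 9, 22, 125], [341.1, 190.1]), ([298, 183, 9, 9, 60], [301.6, 186.6]), ([306, 204, 23, 11, 126], [316.0, 209.4])]
[([291, 220, 10, 10, 76], [296.0, 224.4]), ([315, 220, 21, 8, 84], [325.5, 223.6])]
```

View pics/a.png

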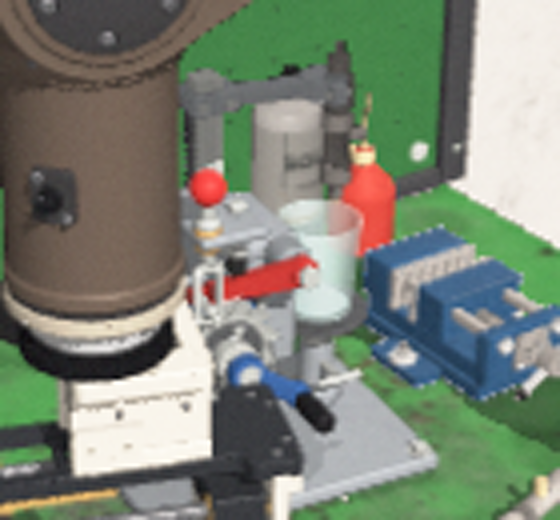

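View pics/b.png

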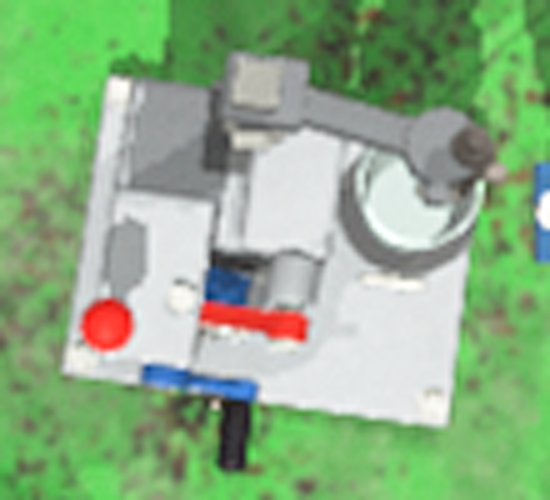

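Run:
```python
from h import *
cs,ct=manip.calibration("scene"),manip.calibration("top")
P,e=tri([ray(cs,302,186.8),ray(ct,295.7,224.5)]);print("knob tri",P,e)
print("top at .282",plane(ct,295.7,224.5,.282),"scene",plane(cs,302,186.8,.282))
c=[plane(ct,275+u/5,160+v/5,.012)for u,v in((65,373),(447,425),(475,190),(110,78))]
for q in c:print("foot",q.round(4))
d=c[1]-c[0];yaw=np.arctan2(d[1],d[0])+np.pi/2;print("yaw front",yaw,"size",np.linalg.norm(d),np.linalg.norm(c[3]-c[0]))
d=c[3]-c[0];print("yaw side",np.arctan2(d[1],d[0]))
ctr=(c[0]+c[1]+c[2]+c[3])/4;print(ctr,"pred knob",ctr[:2]+R.from_euler('z',yaw).as_matrix()[:2,:2]@[-.086,.059])
P,e=tri([ray(cs,330,193.8),ray(ct,275+419/5,160+200/5)]);print("rim",P,e)
s=manip.read_state();print(R.from_quat(s['orientation']).as_matrix().round(3),s['position'])
```

```text
knob tri [0.51559388 0.32613748 0.2833703 ] [np.float64(3.5559525206246186e-05), np.float64(3.555952520626857e-05)]
top at .282 [0.51572531 0.32626536 0.282     ] scene [0.51787685 0.32458232 0.282     ]
foot [0.5063 0.3692 0.012 ]
foot [0.4744 0.1345 0.012 ]
foot [0.6202 0.1149 0.012 ]
foot [0.6914 0.3433 0.012 ]
yaw front -0.13487515768953995 size 0.23685120844542853 0.18687042998480033
yaw side -0.13880709923781698
[0.5730755  0.24046667 0.012     ] pred knob [0.49579007 0.31049496]
rim [0.5912036  0.16796577 0.1843618 ] [np.float64(0.0033378459181279386), np.float64(0.00333784591812801)]
[[-0.934  0.357 -0.   ]
 [ 0.357  0.934 -0.001]
 [-0.    -0.001 -1.   ]] [0.22285073 0.58344128 0.22603189]
```

>>> arm_command:
  commands: [0,0,-6,0,0,0,-6,0,-4.5,-1.7,0,0,-4.5,-1.7,0,0,-4.5,-1.7,0,0,-4.5,-1.7,0,0,-4.5,-1.7,0,0,-4.5,-1.7,0,0,-4.5,-1.7,0,0,-4.5,-1.7,0,0,-0.5,0,0,0,0,0,0,0]
  fingers: 1

```text
time_s: 1.6
position: [0.5152, 0.3268, 0.3462]
orientation: [0.182, 0.983, -0.0, -0.0]
contact_force: [-0.5, 0.2, -0.4]
width: 0.0921
finger_force: 0.0
```

Run:
```python
from h import *
s=manip.read_state();print(s['time_s'],s['position'],s['orientation'],s['contact_force'])
M=R.from_quat(s['orientation']).as_matrix();print("to knob, tool cm",M.T@(np.array([.5156,.3262,.282])-s['position'])*100)
cw=manip.calibration("wrist");W=manip.camera("wrist");S=manip.camera("scene")
print(red(W,0,0,640,400), proj(cw,[.5156,.3262,.2834]))
cv2.imwrite("pics/c.png",np.vstack([cv2.resize(W[:,:,::-1],(480,300)),cv2.resize(S[140:250,270:400][:,:,::-1],(354,300),interpolation=2)]) if 0 else np.hstack([cv2.resize(W[:,:,::-1],(400,250)),cv2.resize(S[155:230,290:395][:,:,::-1],(350,250),interpolation=2)]))
cv2.imwrite("pics/S1.png",S[:,:,::-1]);cv2.imwrite("pics/W1.png",W[:,:,::-1])
```

```text
1.6 [0.51517827 0.32675734 0.34622784] [ 1.81627734e-01  9.83367229e-01 -1.51194553e-04 -4.85561430e-04] [-0.46948155  0.22693667 -0.39719609]
to knob, tool cm [-0.06508013 -0.03394937  6.42274514]
[([307, 202, 39, 39, 1169], [325.8, 221.0]), ([0, 205, 44, 43, 552], [19.5, 224.4]), ([229, 215, 46, 24, 655], [251.5, 226.6]), ([0, 226, 12, 19, 103], [3.3, 236.9])] [[327.49856298 221.10096657]]
```

View pics/c.png

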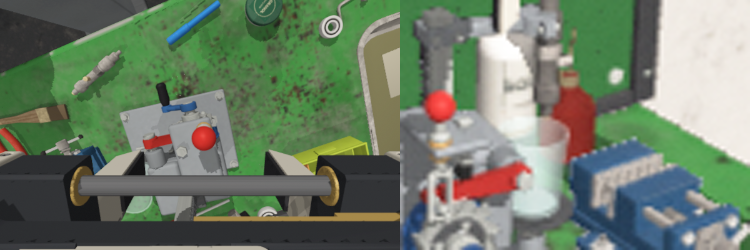

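The wrist view confirms the knob within 1–2 mm of prediction; nozzle tip in scene is near (334,186), with the rim just below it. I'll look more closely at those while descending.

>>> arm_command:
  commands: [-0.1,0,1.5,0,0,0,1.5,0,0,0,1.5,0,0,0,0.3,0,0,0,0,0,0,0,0,0]

```text
time_s: 2.45
position: [0.5167, 0.3264, 0.2993]
orientation: [0.181, 0.983, 0.0, 0.0]
contact_force: [0.6, -1.1, 0.4]
width: 0.0918
finger_force: 0.0
```

Run:
```python
import cv2
S=cv2.imread("pics/S1.png");c=S[155:225,310:370]
cv2.imwrite("pics/d.png",cv2.resize(c,None,fx=8,fy=8,interpolation=cv2.INTER_CUBIC))
```

```text
(no output)
```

View pics/d.png

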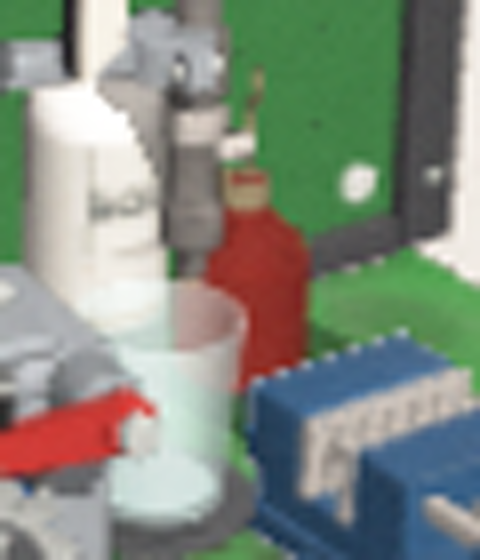

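Run:
```python
from h import *
cs,ct=manip.calibration("scene"),manip.calibration("top")
T=cv2.imread("pics/top0.png")
for uv in((330.3,194.3),(332,194)):
  for tv in((358.8,200),(357.5,201.5)):
    P,e=tri([ray(cs,*uv),ray(ct,*tv)]);print("rim",P.round(4),e[0].round(4))
P=np.array([.592,.168,.185])
for dz in(0,.01,.02,.03,-.04,-.079):print(dz,proj(cs,P+[0,0,dz]).round(1),proj(ct,P+[0,0,dz]).round(1))
th=np.linspace(0,2*np.pi,9)[:-1]
for n,c in(("s",cs),("t",ct)):print(n,proj(c,P+np.c_[.034*np.cos(th),.034*np.sin(th),0*th]).round(1).tolist())
s=manip.read_state();M=R.from_quat(s['orientation']).as_matrix();print((M.T@(np.array([.5156,.3262,.282])-s['position'])*100-[0,0,-1.88]).round(2))
```

```text
rim [0.5912 0.1674 0.1825] 0.0028
rim [0.5866 0.1711 0.1855] 0.0027
rim [0.5894 0.1655 0.1839] 0.0002
rim [0.5848 0.1691 0.1869] 0.0001
0 [[330.9 193.6]] [[357.8 198.9]]
0.01 [[331.  190.7]] [[358.1 198.4]]
0.02 [[331.1 187.8]] [[358.5 197.8]]
0.03 [[331.2 184.9]] [[358.8 197.2]]
-0.04 [[330.6 204.9]] [[356.6 201. ]]
-0.079 [[330.3 215.7]] [[355.5 202.9]]
s [[324.5, 189.5], [320.1, 192.6], [322.0, 196.4], [329.3, 198.6], [337.6, 197.8], [341.8, 194.5], [339.6, 190.8], [332.5, 188.8]]
t [[357.7, 186.4], [348.7, 190.0], [345.1, 198.9], [348.9, 207.8], [358.0, 211.6], [366.9, 207.8], [370.5, 198.9], [366.7, 190.0]]
[ 0.1  -0.05  3.61]
```

>>> arm_command:
  commands: [0.1,0,1.2,0,0,0,1.2,0,0,0,1.2,0,0,0,0.05,0,0,0,0,0]

```text
time_s: 3.08
position: [0.5156, 0.3266, 0.2623]
orientation: [0.181, 0.983, 0.0, 0.0]
contact_force: [0.4, -0.4, -0.3]
width: 0.0921
finger_force: 0.0
```

>>> arm_command:
  commands: [0,0,0,0,0,0,0,0,0,0,0,0,0,0,0,0,0,0,0,0,0,0,0,0]
  fingers: -1
  force: 20

```text
time_s: 3.82
position: [0.5154, 0.3266, 0.2622]
orientation: [0.181, 0.983, 0.0, 0.0]
contact_force: [0.3, 1.1, 0.6]
width: 0.0358
finger_force: 0.0
```

>>> arm_command:
  commands: [0,0,0,0,0,0,0,0,0,0,0,0]

```text
time_s: 4.2
position: [0.5151, 0.3258, 0.2621]
orientation: [0.182, 0.983, -0.001, -0.0]
contact_force: [-2.6, -4.4, 2.4]
width: 0.0248
finger_force: 20.0
```

>>> arm_command:
  commands: [0,-0.08,0,0,0,0,0,0,0,0,0,0]
  force: 25

```text
time_s: 4.58
position: [0.5151, 0.3258, 0.2622]
orientation: [0.181, 0.983, -0.0, -0.0]
contact_force: [-1.6, -1.5, 0.9]
width: 0.0245
finger_force: 25.0
```

>>> arm_command:
  commands: [0,0,-0.1,0,0,0,0,0]

```text
time_s: 4.82
position: [0.5151, 0.3258, 0.2631]
orientation: [0.181, 0.983, -0.0, -0.0]
contact_force: [-0.9, -1.7, -0.7]
width: 0.0245
finger_force: 25.0
```

>>> arm_command:
  commands: [0,0,-0.1,0,0,0,0,0]

```text
time_s: 5.08
position: [0.5151, 0.3258, 0.2642]
orientation: [0.181, 0.983, -0.0, -0.0]
contact_force: [-0.7, -2.4, -1.3]
width: 0.0243
finger_force: 25.0
```

>>> arm_command:
  commands: [0,0,-0.1,0,0,0,0,0]

```text
time_s: 5.32
position: [0.5151, 0.3258, 0.2648]
orientation: [0.181, 0.983, -0.0, -0.0]
contact_force: [1.1, -2.0, -7.9]
width: 0.0242
finger_force: 25.0
```

>>> arm_command:
  commands: [0,0,-0.1,0,0,0,-0.1,0,0,0,0,0]

```text
time_s: 5.7
position: [0.5151, 0.3257, 0.2671]
orientation: [0.181, 0.983, -0.0, -0.0]
contact_force: [1.3, -1.6, -8.9]
width: 0.0245
finger_force: 25.0
```

>>> arm_command:
  commands: [0,0,-0.1,0,0,0,-0.1,0,0,0,0,0]

```text
time_s: 6.08
position: [0.5151, 0.3258, 0.2695]
orientation: [0.181, 0.983, 0.0, 0.0]
contact_force: [-0.0, -2.7, -7.7]
width: 0.0246
finger_force: 25.0
```

>>> arm_command:
  commands: [0,0,-0.1,0,0,0,0,0]

```text
time_s: 6.32
position: [0.5151, 0.3257, 0.2704]
orientation: [0.181, 0.983, -0.0, -0.0]
contact_force: [0.1, -2.6, -8.0]
width: 0.0242
finger_force: 25.0
```

>>> arm_command:
  commands: [0,0,-0.08,0,0,0,0,0]

```text
time_s: 6.58
position: [0.5151, 0.3258, 0.2712]
orientation: [0.181, 0.983, -0.0, -0.0]
contact_force: [-0.1, -3.1, -7.2]
width: 0.0243
finger_force: 25.0
```

>>> arm_command:
  commands: [0,0,-0.05,0,0,0,0,0]

```text
time_s: 6.82
position: [0.5151, 0.3257, 0.2717]
orientation: [0.181, 0.983, 0.0, 0.0]
contact_force: [-0.5, -2.9, -6.1]
width: 0.0244
finger_force: 25.0
```

>>> arm_command:
  commands: [0,0,-0.05,0,0,0,0,0]

```text
time_s: 7.08
position: [0.5151, 0.3258, 0.2722]
orientation: [0.181, 0.983, 0.0, -0.0]
contact_force: [-1.2, -3.1, -4.0]
width: 0.0244
finger_force: 25.0
```

>>> arm_command:
  commands: [0,0,-0.05,0]

```text
time_s: 7.2
position: [0.5151, 0.3258, 0.2727]
orientation: [0.181, 0.983, 0.0, -0.0]
contact_force: [-1.1, -3.6, -4.4]
width: 0.0243
finger_force: 25.0
```

>>> arm_command:
  commands: [0,0,0,0,0,0,0,0]

```text
time_s: 7.45
position: [0.5152, 0.3258, 0.2727]
orientation: [0.181, 0.983, 0.0, 0.0]
contact_force: [-1.4, -3.5, -3.9]
width: 0.0244
finger_force: 25.0
```

Run:
```python
from h import *
s=manip.read_state();print(s['time_s'],s['position'][2],s['contact_force'])
A=cv2.imread("pics/S1.png")[155:225,290:370]
S=manip.camera("scene")[:,:,::-1];cv2.imwrite("pics/S2.png",S)
B=S[155:225,290:370];d=cv2.absdiff(A,B).max(2)
print("ram/injector diff",d[:32,10:].max(),(d[:32,10:]>40).sum(),"crank region",(cv2.absdiff(cv2.imread('pics/S1.png'),S).max(2)[215:260,300:345]>40).sum())
```

```text
7.45 0.27272210895488314 [-1.42448797 -3.45409362 -3.91407424]
ram/injector diff 202 627 crank region 19
```

>>> arm_command:
  commands: [0,0,-0.04,0,0,0,0,0]

```text
time_s: 7.75
position: [0.5152, 0.3258, 0.2731]
orientation: [0.181, 0.983, 0.0, 0.0]
contact_force: [-2.1, -3.6, -1.6]
width: 0.0241
finger_force: 25.0
```

```bash
cat >> h.py <<'E'
def shift(name):
    a=cv2.imread("pics/S2.png");S=manip.camera("scene")[:,:,::-1];cv2.imwrite(f"pics/{name}.png",S)
    t=a[159:188,327:341]   # injector
    r=cv2.matchTemplate(np.ascontiguousarray(S[154:218,322:346]),np.ascontiguousarray(t),cv2.TM_CCOEFF_NORMED)
    _,v,_,l=cv2.minMaxLoc(r);y=l[1]
    off=0
    if 0<y<r.shape[0]-1:
        c=r[y-1:y+2,l[0]];off=.5*(c[0]-c[2])/(c[0]-2*c[1]+c[2])
    return l[0]-5,round(float(y-5+off),2),round(v,2)
E
python3 - <<'E'
from h import *
print(shift("S3"),manip.read_state()['time_s'])
d=cv2.absdiff(cv2.imread('pics/S2.png'),cv2.imread('pics/S3.png')).max(2)>40;ys,xs=np.nonzero(d);print(d.sum(),xs.min() if len(xs) else 0,xs.max() if len(xs) else 0,ys.min() if len(ys) else 0)
c=cv2.imread('pics/S3.png')[155:255,285:385];cv2.imwrite("pics/e.png",cv2.resize(c,None,fx=6,fy=6,interpolation=2))
E
```

```text
(0, 0.09, 0.99) 7.8
112 271 570 1
```

View pics/e.png

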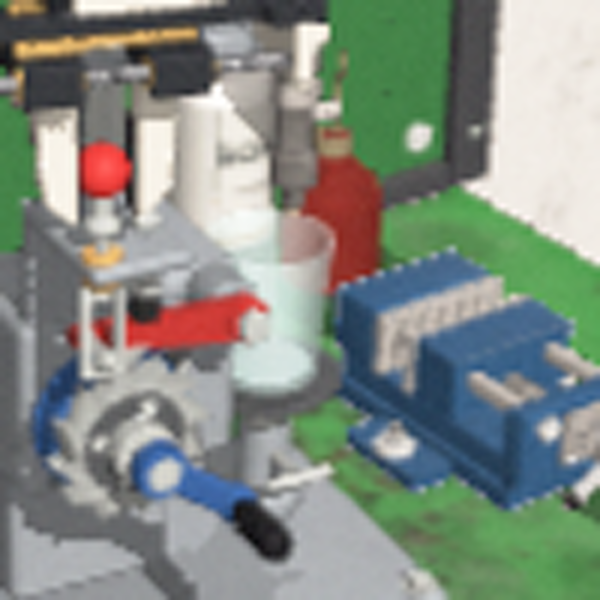

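The fingers hold the knob and the pawl is clear (pull 1.6 N); the tip is at about (333.7,189.5) and the crank knob at (328,242). Now I let it lower and track it.

>>> arm_command:
  commands: [0,0,0,0,0,0,0,0,0,0,0,0,0,0,0,0,0,0,0,0,0,0,0,0,0,0,0,0,0,0,0,0]

```text
time_s: 8.8
position: [0.5152, 0.3258, 0.273]
orientation: [0.181, 0.983, 0.0, 0.0]
contact_force: [-2.7, -4.9, -2.4]
width: 0.0245
finger_force: 25.0
```

```bash
cat >> h.py <<'E'
def crank(img):
    # blue crank hub fixed; angle in the stand's front plane from the dark end of the crank
    c=manip.calibration("scene");yaw=-.137;K=np.array([.5156,.3262]);Rz=R.from_euler('z',yaw).as_matrix()
    O=np.r_[K-(Rz@[-.086,.059,0])[:2],0]
    g=cv2.cvtColor(img,cv2.COLOR_BGR2GRAY);m=np.zeros(g.shape,np.uint8);m[190:265,270:350]=1
    return O,Rz
def crankpred(x,th,r=.052):
    O,Rz=crank(cv2.imread("pics/S3.png"));return proj(manip.calibration("scene"),O+Rz@np.array([x,.035+r*np.cos(th),.135+r*np.sin(th)])).round(1)
E
python3 - <<'E'
from h import *
print(shift("S4"),manip.read_state()['time_s'])
print(crankpred(-.1,0,0),crankpred(-.14,0,0))
for t in np.arange(0,6.3,.5):print(round(t,1),crankpred(-.13,t),end=';')
im=[cv2.imread(f'pics/S{i}.png')[150:260,280:380] for i in(3,4)]
cv2.imwrite("pics/f.png",np.hstack([cv2.resize(c,None,fx=4,fy=4,interpolation=2) for c in im]))
E
```

```text
(0, 0.1, 0.99) 8.85
[[311.8 233.5]] [[318.2 240.3]]
0.0 [[299.9 243.1]];0.5 [[302.  234.9]];1.0 [[307.7 227.6]];1.5 [[315.6 223. ]];2.0 [[323.7 222.4]];2.5 [[329.8 225.7]];3.0 [[332.7 232.1]];3.5 [[331.6 239.9]];4.0 [[326.9 247.3]];4.5 [[319.8 252.6]];5.0 [[311.8 254.6]];5.5 [[304.9 252.7]];6.0 [[300.6 247.3]];
```

View pics/f.png

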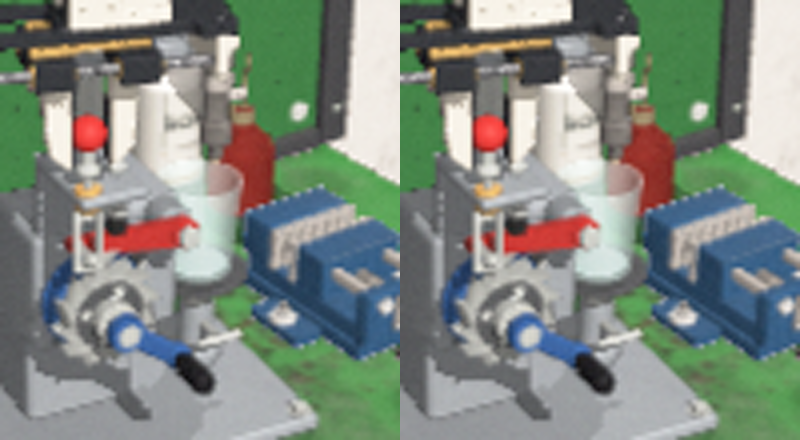

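The drum has not turned yet: the crank's black end is in the same place (about (330,244)) in both pictures. I'll lift in small steps and watch the force.

>>> arm_command:
  commands: [0,0,-0.04,0,0,0,0,0,0,0,0,0]

```text
time_s: 9.22
position: [0.5152, 0.3258, 0.2734]
orientation: [0.181, 0.983, 0.0, 0.0]
contact_force: [-1.2, -4.2, -0.4]
width: 0.0242
finger_force: 25.0
```

```bash
cat >> h.py <<'E'
def moved(a,b,box=(300,215,350,262)):
    x0,y0,x1,y1=box;d=cv2.absdiff(cv2.imread(f"pics/{a}.png"),cv2.imread(f"pics/{b}.png")).max(2)[y0:y1,x0:x1];return int((d>40).sum())
E
python3 - <<'E'
from h import *
print(shift("S5"),manip.read_state()['time_s'],moved("S3","S4"),moved("S4","S5"))
E
```

```text
(0, 0.08, 0.99) 9.275 0 1
```

>>> arm_command:
  commands: [0,0,-0.04,0,0,0,0,0,0,0,0,0]

```text
time_s: 9.65
position: [0.5151, 0.3258, 0.2736]
orientation: [0.181, 0.983, -0.0, -0.0]
contact_force: [-1.4, -4.1, -4.4]
width: 0.0249
finger_force: 25.0
```

Run:
```python
from h import *
print(shift("S6"),manip.read_state()['time_s'],manip.read_state()['contact_force'],moved("S5","S6"),moved("S2","S6"))
```

```text
(0, 0.28, 0.96) 9.7 [-1.34685586 -4.56305204 -4.35069735] 145 164
```

The drum is turning now (crank region changed, pull 4.4 N, within the safe 8 N).

>>> arm_command:
  commands: [0,0,0,0,0,0,0,0,0,0,0,0,0,0,0,0]

```text
time_s: 10.2
position: [0.5151, 0.3258, 0.2737]
orientation: [0.181, 0.983, -0.0, -0.0]
contact_force: [-1.8, -4.5, -4.0]
width: 0.0245
finger_force: 25.0
```

```bash
cat >> h.py <<'E'
def blackend(name):
    im=cv2.imread(f"pics/{name}.png");m=((im.max(2)<55)).astype(np.uint8);k=np.zeros_like(m);k[205:270,280:350]=1
    n,l,st,ce=cv2.connectedComponentsWithStats(m*k);return [(ce[i].round(1).tolist(),int(st[i][4])) for i in range(1,n) if st[i][4]>12]
E
python3 - <<'E'
from h import *
print(shift("S7"),manip.read_state()['time_s'],manip.read_state()['contact_force'])
for i in(3,6,7):print(i,blackend(f"S{i}"))
print([(round(t,2),crankpred(-.16,t).tolist()) for t in np.arange(1,4.5,.25)])
E
```

```text
(0, 1.58, 0.86) 10.25 [-1.45033497 -3.80562669 -4.0400583 ]
3 [([328.0, 242.9], 49)]
6 [([326.9, 244.9], 50)]
7 [([324.2, 247.6], 48)]
[(np.float64(1.0), [[312.6, 232.7]]), (np.float64(1.25), [[316.5, 229.9]]), (np.float64(1.5), [[320.7, 228.1]]), (np.float64(1.75), [[324.9, 227.2]]), (np.float64(2.0), [[328.8, 227.4]]), (np.float64(2.25), [[332.3, 228.6]]), (np.float64(2.5), [[335.0, 230.7]]), (np.float64(2.75), [[336.9, 233.6]]), (np.float64(3.0), [[337.8, 237.1]]), (np.float64(3.25), [[337.8, 241.0]]), (np.float64(3.5), [[336.7, 245.1]]), (np.float64(3.75), [[334.7, 249.0]]), (np.float64(4.0), [[332.0, 252.6]]), (np.float64(4.25), [[328.6, 255.6]])]
```

>>> arm_command:
  commands: [0,0,0,0,0,0,0,0,0,0,0,0,0,0,0,0,0,0,0,0,0,0,0,0]

```text
time_s: 11.0
position: [0.5152, 0.3258, 0.2741]
orientation: [0.181, 0.983, 0.0, 0.0]
contact_force: [-2.7, -4.3, -1.6]
width: 0.0242
finger_force: 25.0
```

```bash
cat >> h.py <<'E'
from scipy.optimize import least_squares
def angles(names):
    pts=[]
    for n in names:
        b=blackend(n);pts.append(max(b,key=lambda q:q[1])[0])
    pts=np.array(pts);O,Rz=crank(None);c=manip.calibration("scene")
    def f(p):
        th=p[2:];L=np.c_[np.full(len(th),p[0]),.035+p[1]*np.cos(th),.135+p[1]*np.sin(th)]
        return np.r_[(proj(c,O+L@Rz.T)-pts).ravel(),(p[1]-.052)*300,(p[0]+.15)*50]
    r=least_squares(f,np.r_[-.14,.052,np.linspace(3.6,4.4,len(names))]);return r.x[:2].round(4),(r.x[2:]-r.x[2]).round(3),round(float(np.abs(r.fun).max()),2)
E
python3 - <<'E'
from h import *
print(shift("S8"),manip.read_state()['time_s'],manip.read_state()['contact_force'])
print(blackend("S8"));print(angles(["S3","S6","S7","S8"]))
E
```

```text
(0, 2.81, 0.79) 11.05 [-1.71111107 -4.72417043 -1.96305163]
[([320.6, 250.1], 48)]Traceback (most recent call last):
  File "<stdin>", line 3, in <module>
  File "h.py", line 44, in angles
    pts=np.array(pts);O,Rz=crank(None);c=manip.calibration("scene")
                           ~~~~~^^^^^^
  File "h.py", line 30, in crank
    g=cv2.cvtColor(img,cv2.COLOR_BGR2GRAY);m=np.zeros(g.shape,np.uint8);m[190:265,270:350]=1
cv2.error: OpenCV(4.12.0) /io/opencv/modules/imgproc/src/color.cpp:199: error: (-215:Assertion failed) !_src.empty() in function 'cvtColor'
```

```bash
sed -i '/g=cv2.cvtColor(img,cv2.COLOR_BGR2GRAY);m=np/d' h.py
python3 - <<'E'
from h import *
print(angles(["S3","S6","S7","S8"]))
E
```

```text
(array([-0.1237,  0.0512]), array([0.   , 0.13 , 0.345, 0.596]), 1.31)
```

>>> arm_command:
  commands: [0,0,0,0,0,0,0,0,0,0,0,0,0,0,0,0,0,0,0,0,0,0,0,0,0,0,0,0,0,0,0,0,0,0,0,0,0,0,0,0,0,0,0,0,0,0,0,0]

```text
time_s: 12.55
position: [0.5152, 0.3258, 0.2741]
orientation: [0.181, 0.983, 0.0, 0.0]
contact_force: [-2.7, -5.0, -1.1]
width: 0.0242
finger_force: 25.0
```

Run:
```python
from h import *
print(shift("S9"),manip.read_state()['time_s'],manip.read_state()['contact_force'])
print(blackend("S9"));print(angles(["S3","S6","S7","S8","S9"]))
```

```text
(0, -0.2, 0.72) 12.6 [-2.24317028 -5.10907358 -0.92944358]
[([312.6, 253.0], 49)]
(array([-0.1237,  0.0511]), array([0.   , 0.13 , 0.346, 0.596, 1.115]), 1.31)
```

>>> arm_command:
  commands: [0,0,0,0,0,0,0,0,0,0,0,0,0,0,0,0,0,0,0,0,0,0,0,0,0,0,0,0,0,0,0,0,0,0,0,0,0,0,0,0,0,0,0,0,0,0,0,0]

```text
time_s: 14.1
position: [0.5151, 0.3258, 0.2739]
orientation: [0.181, 0.983, 0.0, 0.0]
contact_force: [-2.7, -4.8, -1.5]
width: 0.0243
finger_force: 25.0
```

Run:
```python
from h import *
print(shift("S10"),manip.read_state()['time_s'],manip.read_state()['contact_force'])
print(blackend("S10"));print(angles(["S3","S6","S7","S8","S9","S10"]))
im=[cv2.imread(f'pics/S{i}.png')[155:225,310:360] for i in(3,10)]
cv2.imwrite("pics/g.png",np.hstack([cv2.resize(c,None,fx=8,fy=8,interpolation=2) for c in im]))
```

```text
(0, 0.04, 0.68) 14.15 [-2.84734058 -5.44028867 -1.38200533]
[([305.2, 252.3], 51)]
(array([-0.1233,  0.0515]), array([0.   , 0.129, 0.343, 0.592, 1.106, 1.611]), 1.34)
```

View pics/g.png

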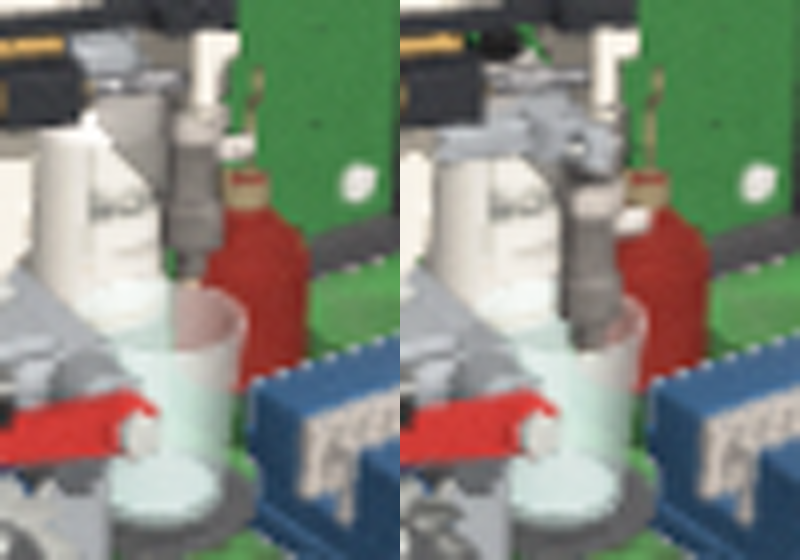

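The tip is now at crop (190,350), i.e. about (333.7,198.8), roughly 16 mm below the rim centre, and inside the glass. I'll check its depth offset with the top view geometry.

Run:
```python
from h import *
cs,ct=manip.calibration("scene"),manip.calibration("top")
for z in(.31,.33,.35):
    X=plane(ct,369,189.5,z);print(z,X.round(3),end=' ')
    zz=np.linspace(.12,.25,261);p=proj(cs,np.c_[np.full(261,X[0]),np.full(261,X[1]),zz])
    for v in(189.7,198.8):
        i=np.abs(p[:,1]-v).argmin();print(round(zz[i],4),p[i].round(1),end=' ')
    print()
# rim right/near edges: known radius .034 about the measured axis
for xy in((.5885,.168),(.592,.168),(.589,.160)):
  for z in(.180,.185):
    th=np.linspace(0,6.28,60);q=proj(cs,np.c_[xy[0]+.034*np.cos(th),xy[1]+.034*np.sin(th),np.full(60,z)]);print(xy,z,"crop l,r,t,b",((q.min(0)-[310,155])*8).round(),((q.max(0)-[310,155])*8).round())
```

```text
0.31 [0.596 0.152 0.31 ] 0.1925 [334.3 189.6] 0.16 [334.  198.9] 
0.33 [0.593 0.155 0.33 ] 0.1945 [334.3 189.7] 0.1625 [334.  198.8] 
0.35 [0.589 0.157 0.35 ] 0.1965 [334.4 189.7] 0.1645 [334.1 198.8] 
(0.5885, 0.168) 0.18 crop l,r,t,b [ 85. 284.] [260. 365.]
(0.5885, 0.168) 0.185 crop l,r,t,b [ 85. 273.] [261. 353.]
(0.592, 0.168) 0.18 crop l,r,t,b [ 79. 281.] [255. 361.]
(0.592, 0.168) 0.185 crop l,r,t,b [ 80. 269.] [255. 349.]
(0.589, 0.16) 0.18 crop l,r,t,b [101. 279.] [276. 359.]
(0.589, 0.16) 0.185 crop l,r,t,b [101. 267.] [276. 347.]
```

>>> arm_command:
  commands: [0,0,0,0,0,0,0,0,0,0,0,0,0,0,0,0,0,0,0,0,0,0,0,0,0,0,0,0,0,0,0,0,0,0,0,0,0,0,0,0,0,0,0,0,0,0,0,0]

```text
time_s: 15.65
position: [0.5151, 0.3258, 0.2738]
orientation: [0.181, 0.983, 0.0, -0.0]
contact_force: [-2.0, -4.2, -3.3]
width: 0.0243
finger_force: 25.0
```

Run:
```python
from h import *
print(shift("S11"),manip.read_state()['time_s'],manip.read_state()['contact_force'])
print(blackend("S11"));print(angles(["S3","S6","S7","S8","S9","S10","S11"]))
```

```text
(0, 0.1, 0.61) 15.7 [-1.31308641 -4.43428369 -2.8176288 ]
[([300.2, 248.1], 52)]
(array([-0.1225,  0.0521]), array([0.   , 0.127, 0.339, 0.584, 1.092, 1.593, 2.062]), 1.37)
```

>>> arm_command:
  commands: [0,0,0,0,0,0,0,0,0,0,0,0,0,0,0,0,0,0,0,0,0,0,0,0,0,0,0.4,0,0,0,0.4,0,0,0,0.3,0,0,0,0,0]

```text
time_s: 16.95
position: [0.5152, 0.3258, 0.2629]
orientation: [0.181, 0.983, 0.0, 0.0]
contact_force: [-2.3, -5.1, -0.9]
width: 0.0244
finger_force: 25.0
```

>>> arm_command:
  commands: [0,0,0,0,0,0,0,0,0,0,0,0,0,0,0,0,0,0,0,0]

```text
time_s: 17.58
position: [0.5152, 0.3258, 0.2631]
orientation: [0.181, 0.983, 0.0, 0.0]
contact_force: [-2.6, -5.6, -1.3]
width: 0.0245
finger_force: 25.0
```

Run:
```python
from h import *
print(shift("S12"),manip.read_state()['time_s'],manip.read_state()['contact_force'])
print(angles(["S3","S6","S7","S8","S9","S10","S11","S12"]))
```

```text
(0, 3.88, 0.61) 17.625 [-2.860998   -5.97212688 -1.71554296]
(array([-0.1221,  0.0523]), array([0.   , 0.126, 0.337, 0.581, 1.087, 1.585, 2.055, 2.563]), 1.39)
```

>>> arm_command:
  commands: [0,0,0.08,0,0,0,0,0]

```text
time_s: 17.88
position: [0.5152, 0.3258, 0.2622]
orientation: [0.181, 0.983, 0.0, 0.0]
contact_force: [-3.3, -4.4, -1.6]
width: 0.0244
finger_force: 25.0
```

>>> arm_command:
  commands: [0,0,0,0,0,0,0,0,0,0,0,0,0,0,0,0,0,0,0,0,0,0,0,0,0,0,0,0,0,0,0,0]
  fingers: 1

```text
time_s: 18.88
position: [0.5152, 0.3258, 0.2619]
orientation: [0.181, 0.983, 0.0, -0.0]
contact_force: [0.3, -0.0, -0.2]
width: 0.0915
finger_force: 0.0
```

>>> arm_command:
  commands: [0,0,-2,0,0,0,-2,0,0,0,-2,0,0,0,-2,0,0,0,-2,0,4,1.5,0,0,4,1.5,0,0,4,1.5,0,0,0,0,0,0,0,0,0,0]

```text
time_s: 20.12
position: [0.4196, 0.4102, 0.362]
orientation: [0.182, 0.983, -0.0, 0.0]
contact_force: [-0.0, -0.3, 0.3]
width: 0.0919
finger_force: 0.0
```

Run:
```python
from h import *
shift("S13");s=manip.read_state();print(s['time_s'],s['position'],s['contact_force'])
print(angles(["S3","S6","S7","S8","S9","S10","S11","S12","S13"]))
T=manip.camera("top");S=cv2.imread("pics/S13.png")
r1=red(np.ascontiguousarray(S[:,:,::-1]),270,165,345,230);r2=red(T,270,200,350,250);print(r1,r2)
cv2.imwrite("pics/i.png",cv2.resize(S[155:255,285:385],None,fx=6,fy=6,interpolation=2))
```

```text
20.175 [0.420084   0.40977094 0.36198072] [ 0.43188146 -0.54158361  0.15016443]
(array([-0.1221,  0.0524]), array([0.   , 0.126, 0.337, 0.581, 1.085, 1.584, 2.054, 2.563, 2.593]), 1.4)
[([338, 181, 7, 22, 99], [341.9, 190.6]), ([298, 183, 9, 9, 59], [301.6, 186.6]), ([306, 204, 23, 10, 126], [316.2, 209.2])] [([292, 220, 9, 10, 75], [296.0, 224.4]), ([315, 221, 21, 7, 88], [325.3, 223.6])]
```

View pics/i.png

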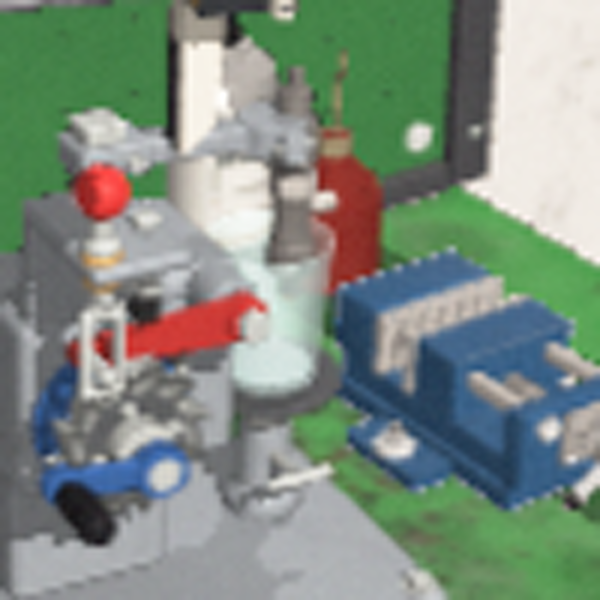

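Run:
```python
from h import *
a=cv2.imread("pics/S1.png").astype(int);b=cv2.imread("pics/S13.png").astype(int)
for v in range(184,214):print(v,(b-a)[v,330:339].sum(1).tolist())
```

```text
184 [45, -10, 10, 79, 115, 99, 128, 203, 1]
185 [-59, 127, 267, 255, 243, 239, 222, 231, 6]
186 [-237, 136, 355, 319, 301, 298, 282, 232, 21]
187 [-174, 113, 330, 300, 236, 251, 287, 324, 389]
188 [-107, 12, 143, 92, 80, 84, 189, 361, 427]
189 [-149, 20, 59, 2, 2, 55, 152, 311, 344]
190 [-140, -226, -153, -119, -118, -40, 62, 111, 88]
191 [-156, -252, -169, -146, -119, -111, -71, 6, -22]
192 [-236, -237, -165, -130, -126, -113, -73, 7, 33]
193 [-256, -226, -148, -124, -116, -106, -68, -3, 9]
194 [-354, -209, -137, -107, -89, -86, -62, -42, -1]
195 [-306, -210, -159, -113, -92, -58, -43, -42, -9]
196 [-299, -183, -126, -52, -14, -11, -8, -27, -7]
197 [-320, -205, -153, -96, -84, -45, -40, -59, -13]
198 [-333, -221, -149, -128, -103, -74, -39, -1, -14]
199 [-184, -134, -84, -7, -18, -50, -20, -11, 0]
200 [-105, -96, -64, -31, -51, -53, -22, -1, 2]
201 [-25, -77, -96, -83, -57, -27, -3, 7, 12]
202 [-11, -81, -109, -84, -49, -21, -8, 3, -6]
203 [-16, -80, -108, -77, -50, -19, 4, -4, -10]
204 [-3, -27, -66, -60, -32, -2, 5, 3, -4]
205 [0, -14, -20, -12, -9, 6, -2, 0, 8]
206 [-4, -2, -22, -16, -11, -2, -1, 0, 5]
207 [6, -5, 4, 0, -5, -8, -2, 13, -4]
208 [5, 7, 0, 3, 2, -3, -17, -16, -9]
209 [-6, 2, -1, -3, 5, 2, 6, -14, -51]
210 [-2, 5, 5, 10, 7, -1, 4, 8, 7]
211 [4, 6, -16, 2, 5, 6, 3, 7, 4]
212 [0, 1, -6, -12, -3, 11, -5, 16, 3]
213 [2, 1, -2, 5, 4, -7, -22, -2, -2]
```

The injector seen through the glass ends at row 204.5, about 38 mm below the rim, which is halfway. The knob is back at its rest pixels in both views and the pawl is down.

```bash
python3 -c "
from bench import manip
print(manip.job_done())"
```

```text
the job is handed in; nothing more can be done
None
```

The job is handed in: I let the injector down about five teeth, so the nozzle tip is about 38 mm below the rim, roughly halfway down the beaker. The pawl is holding the drum, the knob is fully down and the gripper is clear; the pull stayed under 8 N once the pawl was clear.

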